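Clear the drain board and tuck in its gutter cover strip

ROBOT

A 7-joint arm with a two-finger parallel gripper is mounted at the origin on the work surface. World frame = base frame: x ahead of the robot, y to its left, z up, the work surface at z = 0. Lengths are in mm, angles in rad, forces in N, time in s.
With the tool pointing down it reaches from about 350 to 900 mm from the base axis. Payload 19.9 kg.
Tool frame: the origin (TCP) lies at the centre of the arm's flange, where the gripper is bolted on; the fingertips stand 199 mm ahead of it and the grasp point (between the pads) lies manip.grip_depth ahead of it (manip.grip_depth is the distance from the TCP to the grasp point, in mm); y points along the fingers, x is the direction in which the jaws open and shut, and the axes are right-handed (so a half turn about y gives the same grasp; the last joint's range is limited). The gripper opens to 94 mm and grips with 3 to 60 N. Pads are 16 mm wide; open, the fingers measure 119 mm over their backs; the gripper's body (75 mm by 177 mm) begins 78 mm behind the grasp point.
Start: joints at [1.141, 0.417, -0.01, 1.614, 0.005, 1.111, -0.053], TCP at [236.929, -578.346, 404.625] pointing down, gripper open.
Joint ranges: [-2.81, 2.81], [-0.39, 2.02], [-1.27, 1.25], [0.06, 2.57], [-1.19, 4.33], [0.19, 2], [-2.82, 2.82]. Speed limits (rad/s): [1.89, 1.89, 2.39, 2.39, 3.01, 3.01, 3.01].

INTERFACE

Orientations are given as a unit quaternion [w, x, y, z].
In Python, from cell import manip gives the robot as it stands.
- The arm moves only by the tool carry_out, never from a script. Its argument "moves" is a list of rows, each an object of numbers: "dx", "dy", "dz": the shift along the tool's x, y, z in mm; "rx", "ry", "rz": the turn, a rotation vector about the tool's x, y, z in rad; "claw": the opening, from 0 (shut) to 1 (fully open). In form: [{"dx": .., "dy": .., "dz": .., "rx": .., "ry": .., "rz": .., "claw": ..}, ...]. A call has 1 to 10 rows; each row shifts and turns the commanded pose from where the row before left it, along the tool's axes as they then stand; what a row does not reach is not made up. A row lasts 1/12 s, in which the tool goes at most 41.7 mm and 7.16 degrees, less where a joint would pass 70% of its speed; a pose out of reach is approached as far as the arm can. A call with a gripper value outside its range is refused whole. The fingers move at their own pace and stop on an object; "newtons" is the grip in N (left out, the last holds). Time passes only in rows, so rows that do not move let the fingers close. It gives the time, the measured TCP pose, the force and the opening at its end, in the units of the state.
- manip.state(): the state, without advancing time (a new reading comes with each control period).
- manip.capture(name): name is "scene" or "top" or "wrist"; returns the picture (480x640x3 uint8, blue, green, red); there is no depth.
- manip.camera_model(name): a dict with "K" (3x3 intrinsics, pixels), "dist_coeffs" ([k1, k2, p1, p2, k3] as OpenCV has them; the pictures are not rectified), "origin" and "rotation" of the camera in the world. Camera axes: x right, y down, z forward; pixel columns grow to the right and rows downward; lengths in mm; the calibration is good to about 2 mm. A picture is of the moment at which its call begins: read the wrist's pose just before it. camera_model takes no time and is no camera call; for the wrist camera it gives the pose at the moment of the call.
- manip.close_job(): hands the job in, once; it reports no verdict.
The state is a dict: "clock": time; "joint_pos": joint angles; "qvel": joint speeds; "joint_torque": joint torques, N m; "eef_pos": TCP position; "eef_rot": TCP orientation; "contact_force": force on the tool from outside, world axes, zero at the start; "moment": the same for the moment, N m; "width": opening from 0.0 (shut) to 1.0 (fully open).
Only numpy, scipy, OpenCV 4.12 (cv2) and the standard library are available. Lean on these libraries where they do the work, as an engineer would, in place of code of your own. Each camera call takes 0.05 s, during which the arm holds its last target. There are 200 camera calls.

TASK

The small pail is standing where the drain board's cover strip belongs: hang it by its handle on the hook of the stand and let go of it. Then lay the cover strip over the gutter and slide its plain long edge (the one farther from its grip rib) under the lapped splash flap, without lifting the flap, until it is fully home against the stop, square and centred on the flap. Finish while still holding the strip pressed firmly down flat on the board; do not let go of it, and leave the bottle, jar and bowl alone.

Things in the scene. Friction and masses are not known exactly. Their poses are not given: they have to be found in the camera images.
- board: fixed steel drain board, top face 15 mm above the counter, 280 wide (y). Origin on the counter below the middle of the flap's free edge; x points into the flap, away from the robot, y along the flap edge, z up. It runs from x -150 to 120 mm. A gutter 10 mm deep crosses it at x -50 to -28 mm; at x 108 to 120 mm is an upstand 30 mm high over the board
- flap_edge (a point): point on the board's top face straight below the middle of the flap's free edge; axes as the board. The flap's underside is 9 mm above it. Under the flap a fixed stop bar, 5 mm tall, 200 mm long (y), has its near face at x = 22 mm
- flap (a joint): angle of the lapped flap, a light aluminium plate 104 (x) by 240 (y) by 3 mm, 120 g, hinged along its far edge: 0 = level at rest on its hinge stop, 9 mm clear of the board; grows as the free edge is lifted (0.06 rad is about 6 mm at the edge). No latch; 0.6 N at the edge lifts it
- strip: loose rigid grey plastic cover strip, a plate 90 (x) by 200 (y) by 4 mm, about 0.2 kg, at first flat on the counter. Origin: centre of its underside. A grip rib 12 mm thick (x), 60 mm long (y), centred at x -25, y 0 mm, stands up to 36 mm above the underside. The plain edge to tuck is at x +45 mm; when home its x points as the board's x
- strip_back (a point): middle of the strip's plain long edge, half way up its 4 mm thickness; axes as the strip
- pail: open steel pail, about 0.18 kg, 55 mm high, rim 76 mm, bottom 62 mm across, at first standing on the drain board. Origin: centre of its underside, z up. Stiff handle: 6 mm uprights at y -36 and +36 mm carry a black grip bar 10 mm thick (x), 80 mm long (y), from 112 to 142 mm above the underside; the window between rim and bar is 57 mm high
- pail_grip (a point): centre of the pail's grip bar, 127 mm above the pail's underside; axes as the pail (bar along y)
- stand: fixed dark steel hook stand. Origin: base centre on the counter; base 120 (x) by 110 (y) by 12 mm. Post of 16 mm diameter at x +30 mm, 215 mm high. From it an 8 mm round hook arm runs towards the stand's -x to x -60 mm, top side 204 mm above the counter, then turns up to a tip at x -75 mm, 220 mm high
- hook_seat (a point): point on the top side of the hook arm at the stand's x -30 mm, 204 mm above the counter, where the pail's bar should rest across the arm; axes as the stand
- bottle: bystander: clear bottle, 56 mm diameter, 150 mm high; origin at the centre of its underside
- jar: bystander: white jar, 70 mm diameter, 80 mm high; origin at the centre of its underside
- bowl: bystander: steel bowl, 100 mm diameter, 40 mm high; origin at the centre of its underside
Things that resemble listed ones, but are neither listed nor needed, are in the scene too. What is meant by the strip is not red, and is the smaller of those in its own colour. What is shaped like the pail but yellow is not meant.

How it is judged (in metres and radians):
On the way, in this order (a step that is already met when the one before it is completed fails the run):
1. the pail hangs by its bar on the hook and is let go (contact force between pail and stand above 0.6 N and contact force between pail and the fingers below 0.1 N and height (world z) of pail above 0.06 m and distance between pail_grip and hook_seat below 0.06 m), for 0.3 s.
2. the strip's plain edge is under the flap, against the stop (x of strip_back in the frame of flap_edge above 0.014 m and z of strip_back in the frame of flap_edge below 0.008 m and y of strip_back in the frame of flap_edge between -0.03 and 0.03 m), for 0.2 s.
At the end, for the whole second after the job is handed in: Strip edge over 14 mm under the flap edge (stop at 22), within 20 mm of centred, 0.06 rad of square, flat within 0.03 rad, at rest, pressed on the board with over 5 N by the gripper still touching it; flap below 0.02 rad; pail hangs on the hook, let go, bar within 60 mm of the seat (all of step 1 and x of strip_back in the frame of flap_edge above 0.014 m and z of strip_back in the frame of flap_edge below 0.006 m and y of strip_back in the frame of flap_edge between -0.02 and 0.02 m and angle between the x axis of strip and the x axis of board, either way round below 0.06 rad and angle between strip's own z axis and vertical below 0.03 rad and value of joint flap below 0.02 rad and contact force between strip and board above 5 N and contact force between strip and the fingers above 1 N and linear speed of strip below 0.02 m/s); the arm keeps its last pose, push and grip.
It fails at once if the flap is lifted (more than 0.06 rad) (value of joint flap above 0.06 rad).
It fails at once if the bottle is moved (distance of bottle from where it was at the start of the episode above 0.03 m).
It fails at once if the jar is moved (distance of jar from where it was at the start of the episode above 0.03 m).
It fails at once if the bowl is moved (distance of bowl from where it was at the start of the episode above 0.03 m).
It also fails if it takes over 53 s, if anything falls off the work surface, if the arm or the gripper's body presses on something with over 40 N, if the wrist force passes 120 N, or if a joint passes its speed limit or range.

## Working session

There is one attempt and no reset: what is moved stays moved. The work goes in short steps, Python scripts to look and compute and a tool call to move; the robot and the scene stay as the last step left them, time stands still between calls to the robot, and variables do not carry over. Pictures are saved under pics/ and viewed, about 8 in all and at most 12, crops included, and the job is handed in when it is done.

Besides the shell and the picture viewer there is one more tool, called after "Request:" as a command line: name --argument value ..., lists and objects as JSON in quotes. carry_out: Moves the arm, as the interface text tells. Its arguments: {"type":"object","properties":{"moves":{"type":"array"},"newtons":{"type":"number"}},"required":["moves"]}

```bash
mkdir -p pics; ls
python3 - <<'E'
from cell import manip
import cv2
print(manip.state()); print(manip.grip_depth)
for n in("scene","top"):
    cv2.imwrite(f"pics/{n}0.png",manip.capture(n)); m=manip.camera_model(n); print(n,m)
E
```

```text
pics
{'clock': 0.0, 'joint_pos': array([ 1.14052632,  0.41797053, -0.01034831,  1.61417561,  0.00468958,
        1.11066401, -0.05298249]), 'qvel': array([ 0.00162249, -0.00163079, -0.00175165,  0.00139629, -0.00180147,
        0.00036931,  0.00083923]), 'joint_torque': array([ 4.52784570e-04, -8.51245093e+01,  6.38945997e-01, -4.25995159e+01,
       -4.87721816e-02,  1.85891421e-02,  6.07346169e-05]), 'eef_pos': array([ 236.88449659, -578.22596389,  404.026465  ]), 'eef_rot': array([ 0.58739362, -0.58696063,  0.3943454 , -0.39362122]), 'contact_force': array([ 0.22670993, -0.75274415, -0.48648217]), 'moment': array([-0.01343916, -0.01238571,  0.04185211]), 'width': 0.9986788730303491}
180.4
scene {'K': array([[556.04433385,   0.        , 329.25010625],
       [  0.        , 556.04433385, 238.96688151],
       [  0.        ,   0.        ,   1.        ]]), 'dist_coeffs': array([0.01821275, 0.        , 0.        , 0.        , 0.        ]), 'origin': array([1046.82789951, -605.29265842, 1335.83233966]), 'rotation': array([-0.26054206,  0.87462307,  0.39200221, -0.1161318 ])}
top {'K': array([[556.72153749,   0.        , 309.32106669],
       [  0.        , 556.72153749, 235.26692591],
       [  0.        ,   0.        ,   1.        ]]), 'dist_coeffs': array([-0.10577427,  0.        ,  0.        ,  0.        ,  0.        ]), 'origin': array([ 129.04380048,  -72.39093493, 1610.59000773]), 'rotation': array([-0.07135829,  0.70524461, -0.70144894,  0.07421196])}
```

View pics/scene0.png

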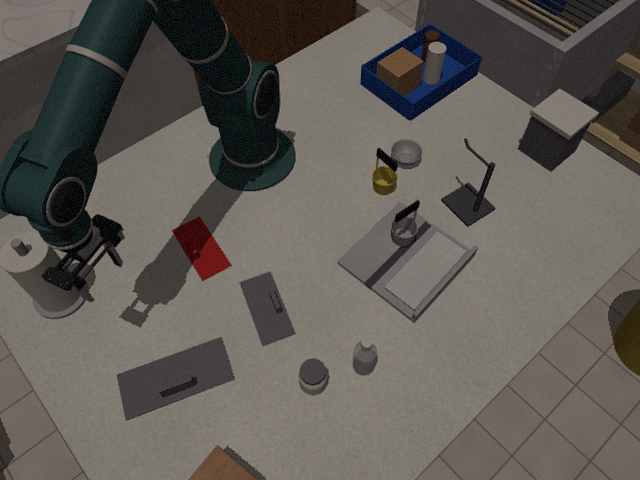

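View pics/top0.png

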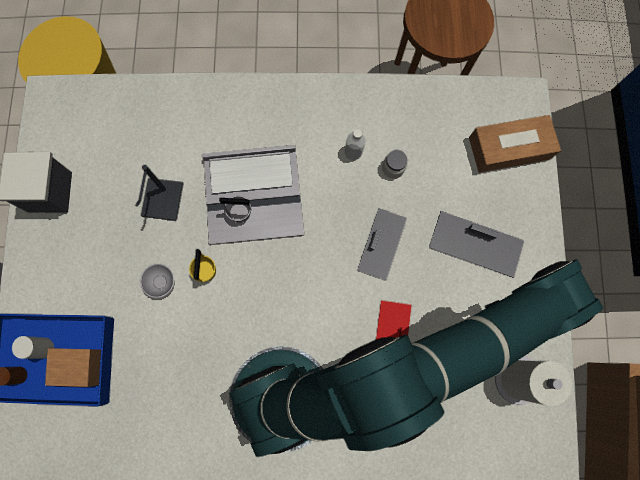

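Candidates: strip – grey at top (382,243) [smaller], larger grey at (477,243), red at (394,320); the smaller grey is meant. Pail – steel at top (238,211), yellow at (203,268); the steel one is meant. Close crop to measure.

```bash
cat > h.py <<'E'
import numpy as np, cv2
from cell import manip
from scipy.spatial.transform import Rotation as R
def q(w): return R.from_quat(np.roll(w,-1))
def ray(m,uv):
    uv=np.array(uv,float).reshape(-1,1,2)
    n=cv2.undistortPoints(uv,m["K"],m["dist_coeffs"]).reshape(-1,2)
    rot=np.array(m["rotation"]); M=rot if rot.shape==(3,3) else q(rot).as_matrix()
    d=np.c_[n,np.ones(len(n))]@M.T
    return np.array(m["origin"]),d
def onz(m,uv,z):
    o,d=ray(m,uv); return o+d*((z-o[2])/d[:,2])[:,None]
def tri(m1,u1,m2,u2):
    o1,d1=ray(m1,u1);o2,d2=ray(m2,u2);out=[]
    for a,b in zip(d1,d2):
        s=np.linalg.lstsq(np.c_[a,-b],o2-o1,rcond=None)[0]
        p,r=o1+a*s[0],o2+b*s[1]; out.append(np.r_[(p+r)/2,np.linalg.norm(p-r)])
    return np.array(out)
def proj(m,P):
    rot=np.array(m["rotation"]);M=rot if rot.shape==(3,3) else q(rot).as_matrix()
    return cv2.projectPoints(np.array(P,float).reshape(-1,3),cv2.Rodrigues(M.T)[0],-M.T@np.array(m["origin"]),m["K"],m["dist_coeffs"])[0].reshape(-1,2)
E
python3 - <<'E'
from h import *
t=cv2.imread("pics/top0.png"); s=cv2.imread("pics/scene0.png"); m=manip.camera_model("top"); ms=manip.camera_model("scene")
print(q(m["rotation"]).as_matrix().round(2))
c=cv2.resize(t[140:290,130:330],None,fx=4,fy=4,interpolation=cv2.INTER_CUBIC); cv2.imwrite("pics/ct.png",c)
c=cv2.resize(s[130:330,330:510],None,fx=3,fy=3,interpolation=cv2.INTER_CUBIC)
c2=cv2.resize(s[260:350,230:305],None,fx=3,fy=3,interpolation=cv2.INTER_CUBIC)
o=np.zeros((600,770,3),np.uint8);o[:,:540]=c;o[:270,545:770]=c2;cv2.imwrite("pics/cs.png",o)
# grey strip
g=cv2.cvtColor(t,cv2.COLOR_BGR2GRAY)
mask=((g<135)).astype(np.uint8); mask[:, :340]=0; mask[:195]=0; mask[290:]=0; mask[:,425:]=0
k,_=cv2.findContours(mask,0,2); k=max(k,key=cv2.contourArea); P=onz(m,k.reshape(-1,2)+0.0,4)
r=cv2.minAreaRect(P[:,:2].astype(np.float32)); print(r,cv2.boxPoints(r))
E
```

```text
[[ 0.   -0.98  0.2 ]
 [-1.   -0.01 -0.  ]
 [ 0.   -0.2  -0.98]]
((441.2274475097656, -291.04571533203125), (90.52088928222656, 201.54644775390625), 70.4414291381836) [[ 331.117   -299.95874]
 [ 521.0342  -367.43048]
 [ 551.3379  -282.1327 ]
 [ 361.42072 -214.66095]]
```

View pics/ct.png

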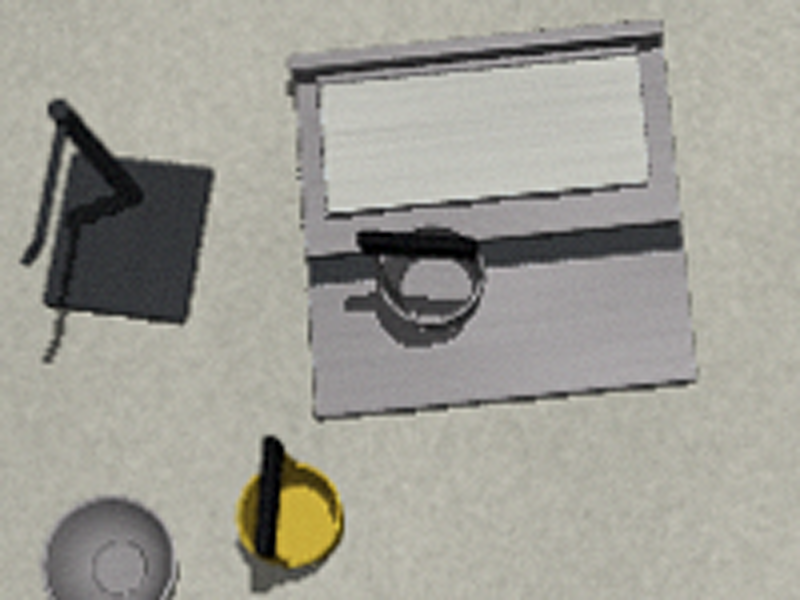

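View pics/cs.png

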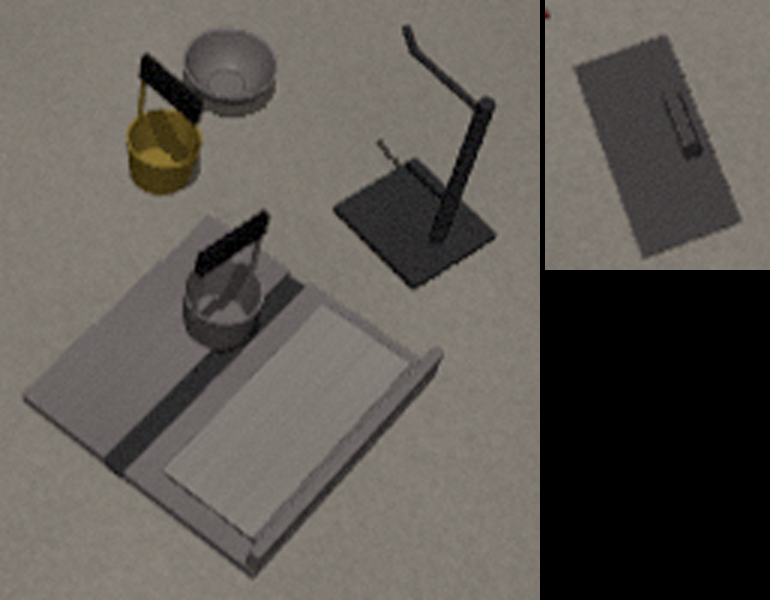

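Crops confirm: smaller grey strip (its long axis runs toward +x, rib on +y side), steel pail bar crop (358,242)-(475,247), stand post top (58,107), hook tip (28,260). Now turning those into positions.

Run:
```python
from h import *
np.set_printoptions(precision=1,suppress=True)
m=manip.camera_model("top"); ms=manip.camera_model("scene")
T=lambda p:(np.array(p,float)+.5)/4-.5+[130,140]
S=lambda p:(np.array(p,float)+.5)/3-.5+[330,130]
ang=lambda a,b:np.degrees(np.arctan2(*(b-a)[[1,0]]))
b=onz(m,T([(318,416),(694,378)]),15);print("board near",b,np.linalg.norm(b[0]-b[1]))
g=onz(m,T([(309,257),(681,222)]),15);print("gutter far",g)
f=onz(m,T([(328,216),(649,183)]),27);print("flap edge",f,np.linalg.norm(f[0]-f[1]))
for n,e,x in(("b",b,-150),("g",g,-28),("f",f,0)):
    d=(e[0]-e[1])[:2];d/=np.linalg.norm(d);xa=np.array([d[1],-d[0]])
    print(n,"yaw",np.degrees(np.arctan2(xa[1],xa[0])),"origin",e.mean(0)[:2]-x*xa)
print("flap edge scene",onz(ms,S([(253,540),(166,468),(318,307)]),27))
print("board near scene",onz(ms,S([(210,215),(24,398)]),15))
print("bar top",onz(m,T([(358,233),(475,240)]),157)); 
print("bar tri top-face ends",tri(m,T([(359,233),(475,241)]),ms,S([(266,212),(197,268)])))
print("rim",onz(m,T([(432,278)]),70), "scene rim",onz(ms,S([(224,293)]),70))
print("post base",onz(m,T([(137,198)]),12),onz(ms,S([(437,242)]),12))
print("post top",onz(m,T([(58,107)]),211),onz(ms,S([(485,106)]),211),tri(m,T([(58,107)]),ms,S([(485,106)])))
print("tip",tri(m,T([(27,261)]),ms,S([(406,28)])))
print("base corners",onz(m,T([(75,155),(212,170),(185,322),(47,304)]),12))
s=manip.state();print(q(s["eef_rot"]).as_matrix())
```

```text
board near [[436.2 215.1  15. ]
 [466.2 -59.9  15. ]] 276.58059583933726
gutter far [[556.4 226.9  15. ]
 [584.7 -49.3  15. ]]
flap edge [[584.7 212.   27. ]
 [611.1 -25.5  27. ]] 238.96336218857618
b yaw 6.232187646340116 origin [600.3  93.9]
g yaw 5.845030736495095 origin [598.4  91.7]
f yaw 6.364219137637776 origin [597.9  93.2]
flap edge scene [[719.7 -16.8  27. ]
 [619.7 -23.2  27. ]
 [592.9 205.7  27. ]]
board near scene [[443.6 214.9  15. ]
 [477.1 -63.9  15. ]]
bar top [[535.3 167.6 157. ]
 [530.8  87.9 157. ]]
bar tri top-face ends [[536.9 168.2 152.8   1.3]
 [534.1  88.7 139.5   2.7]]
rim [[526.5 127.5  70. ]] scene rim [[539.9 126.1  70. ]]
post base [[602.6 359.9  12. ]] [[613.3 358.9  12. ]]
post top [[606.7 363.6 211. ]] [[610.1 359.8 211. ]] [[608.2 364.8 205.7   0.9]]
tip [[501.8 378.2 210.1   2.9]]
base corners [[636.5 409.7  12. ]
 [624.7 304.1  12. ]
 [507.  317.9  12. ]
 [520.4 422.9  12. ]]
[[ 0.4 -0.   0.9]
 [-0.9  0.   0.4]
 [-0.  -1.  -0. ]]
```

```bash
cat >> h.py <<'E'
def yaw():
    x=q(manip.state()["eef_rot"]).as_matrix()[:,0]; return np.degrees(np.arctan2(x[1],x[0]))
def plan(p,yw,n,p0=None,y0=None):
    """rows from present pose to TCP p (mm), tool-x heading yw (deg), tool y straight down"""
    s=manip.state(); p0=s["eef_pos"] if p0 is None else np.array(p0,float)
    M0=q(s["eef_rot"]).as_matrix() if y0 is None else mat(y0)
    w=(R.from_matrix(M0.T@mat(yw))).as_rotvec(); st=(np.array(p,float)-p0)/n
    r=R.from_rotvec(w/n); M=R.from_matrix(M0); print("n",n,"step",np.linalg.norm(st).round(1),"rot/row",w.round(3)/n)
    for i in range(n):
        d=M.inv().apply(st); print('{"dx":%.0f,"dy":%.0f,"dz":%.0f,"ry":%.3f},'%(*d,w[1]/n),end=""); M=M*r
    print()
def mat(yw):
    c,s=np.cos(np.radians(yw)),np.sin(np.radians(yw)); return np.array([[c,0,-s],[s,0,c],[0,-1,0]],float)
E
python3 - <<'E'
from h import *
print(yaw()); m=manip.camera_model("wrist");s=manip.state();M=q(s["eef_rot"])
print(mat(yaw()).round(2),M.as_matrix().round(2))
print(M.inv().apply(np.array(m["origin"])-s["eef_pos"]).round(1),(M.inv().as_matrix()@q(m["rotation"]).as_matrix()).round(2),m["K"])
plan((490,128,460),-3.2,20)
E
```

```text
-67.72136746552391
[[ 0.38  0.    0.93]
 [-0.93  0.    0.38]
 [ 0.   -1.    0.  ]] [[ 0.38 -0.    0.93]
 [-0.93  0.    0.38]
 [-0.   -1.   -0.  ]]
[ 0.8 20.3 74.4] [[ 1.    0.   -0.  ]
 [ 0.   -0.26  0.97]
 [ 0.   -0.97 -0.26]] [[395.9886917    0.         321.10946319]
 [  0.         395.9886917  241.84233026]
 [  0.           0.           1.        ]]
n 20 step 37.6 rot/row [-5.00e-05 -5.63e-02 -5.00e-05]
{"dx":-28,"dy":-3,"dz":25,"ry":-0.056},{"dx":-26,"dy":-3,"dz":27,"ry":-0.056},{"dx":-25,"dy":-3,"dz":28,"ry":-0.056},{"dx":-23,"dy":-3,"dz":29,"ry":-0.056},{"dx":-22,"dy":-3,"dz":31,"ry":-0.056},{"dx":-20,"dy":-3,"dz":32,"ry":-0.056},{"dx":-18,"dy":-3,"dz":33,"ry":-0.056},{"dx":-16,"dy":-3,"dz":34,"ry":-0.056},{"dx":-14,"dy":-3,"dz":35,"ry":-0.056},{"dx":-12,"dy":-3,"dz":35,"ry":-0.056},{"dx":-10,"dy":-3,"dz":36,"ry":-0.056},{"dx":-8,"dy":-3,"dz":37,"ry":-0.056},{"dx":-6,"dy":-3,"dz":37,"ry":-0.056},{"dx":-4,"dy":-3,"dz":37,"ry":-0.056},{"dx":-2,"dy":-3,"dz":37,"ry":-0.056},{"dx":0,"dy":-3,"dz":38,"ry":-0.056},{"dx":2,"dy":-3,"dz":37,"ry":-0.056},{"dx":4,"dy":-3,"dz":37,"ry":-0.056},{"dx":7,"dy":-3,"dz":37,"ry":-0.056},{"dx":9,"dy":-3,"dz":37,"ry":-0.056},
```

Request:
carry_out --moves '[{"dx":-28,"dy":-3,"dz":25,"ry":-0.056},{"dx":-26,"dy":-3,"dz":27,"ry":-0.056},{"dx":-25,"dy":-3,"dz":28,"ry":-0.056},{"dx":-23,"dy":-3,"dz":29,"ry":-0.056},{"dx":-22,"dy":-3,"dz":31,"ry":-0.056},{"dx":-20,"dy":-3,"dz":32,"ry":-0.056},{"dx":-18,"dy":-3,"dz":33,"ry":-0.056},{"dx":-16,"dy":-3,"dz":34,"ry":-0.056},{"dx":-14,"dy":-3,"dz":35,"ry":-0.056},{"dx":-12,"dy":-3,"dz":35,"ry":-0.056}]' --newtons 40

```text
validation failed for argument at $.mo...
```

Request:
carry_out --moves '[{"dx":-10,"dy":-3,"dz":36,"ry":-0.056},{"dx":-8,"dy":-3,"dz":37,"ry":-0.056},{"dx":-6,"dy":-3,"dz":37,"ry":-0.056},{"dx":-4,"dy":-3,"dz":37,"ry":-0.056},{"dx":-2,"dy":-3,"dz":37,"ry":-0.056},{"dx":0,"dy":-3,"dz":38,"ry":-0.056},{"dx":2,"dy":-3,"dz":37,"ry":-0.056},{"dx":4,"dy":-3,"dz":37,"ry":-0.056},{"dx":7,"dy":-3,"dz":37,"ry":-0.056},{"dx":9,"dy":-3,"dz":37,"ry":-0.056}]'

```text
validation failed for argument at $.mo...
```

Run:
```python
from h import *
import pickle
s=manip.state();m=manip.camera_model("wrist");im=manip.capture("wrist");cv2.imwrite("pics/w1.png",im);pickle.dump(m,open("w1.pkl","wb"))
print(s["clock"],s["eef_pos"],yaw(),s["joint_pos"].round(2))
```

```text
0.1 [ 236.89089195 -578.24404272  404.09184137] -67.72213968633652 [ 1.14  0.42 -0.01  1.61  0.    1.11 -0.05]
```

View pics/w1.png

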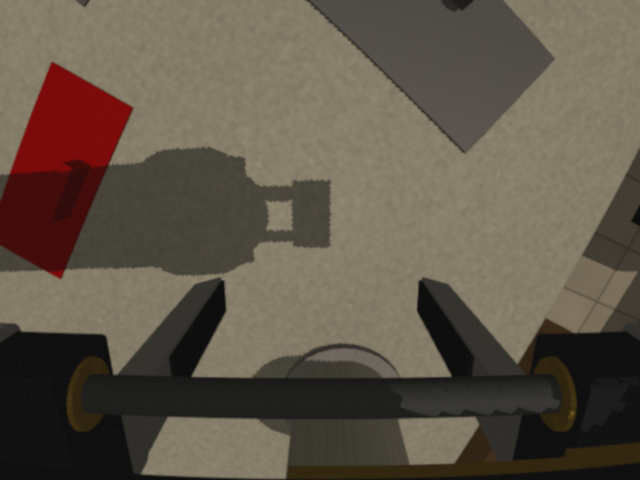

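The move was refused (all keys seem to be required); this picture shows only the start pose. Repeating with full rows.

Request:
carry_out --moves '[{"dx":-28,"dy":-3,"dz":25,"rx":0,"ry":-0.056,"rz":0,"claw":1},{"dx":-26,"dy":-3,"dz":27,"rx":0,"ry":-0.056,"rz":0,"claw":1},{"dx":-25,"dy":-3,"dz":28,"rx":0,"ry":-0.056,"rz":0,"claw":1},{"dx":-23,"dy":-3,"dz":29,"rx":0,"ry":-0.056,"rz":0,"claw":1},{"dx":-22,"dy":-3,"dz":31,"rx":0,"ry":-0.056,"rz":0,"claw":1},{"dx":-20,"dy":-3,"dz":32,"rx":0,"ry":-0.056,"rz":0,"claw":1},{"dx":-18,"dy":-3,"dz":33,"rx":0,"ry":-0.056,"rz":0,"claw":1},{"dx":-16,"dy":-3,"dz":34,"rx":0,"ry":-0.056,"rz":0,"claw":1},{"dx":-14,"dy":-3,"dz":35,"rx":0,"ry":-0.056,"rz":0,"claw":1},{"dx":-12,"dy":-3,"dz":35,"rx":0,"ry":-0.056,"rz":0,"claw":1}]' --newtons 40

```text
clock: 0.98
eef_pos: [364.5, -223.6, 434.8]
eef_rot: [-0.673, 0.674, -0.215, 0.215]
contact_force: [1.2, -0.1, 0.3]
width: 1.0
```

Request:
carry_out --moves '[{"dx":-10,"dy":-3,"dz":36,"rx":0,"ry":-0.056,"rz":0,"claw":1},{"dx":-8,"dy":-3,"dz":37,"rx":0,"ry":-0.056,"rz":0,"claw":1},{"dx":-6,"dy":-3,"dz":37,"rx":0,"ry":-0.056,"rz":0,"claw":1},{"dx":-4,"dy":-3,"dz":37,"rx":0,"ry":-0.056,"rz":0,"claw":1},{"dx":-2,"dy":-3,"dz":37,"rx":0,"ry":-0.056,"rz":0,"claw":1},{"dx":0,"dy":-3,"dz":38,"rx":0,"ry":-0.056,"rz":0,"claw":1},{"dx":2,"dy":-3,"dz":37,"rx":0,"ry":-0.056,"rz":0,"claw":1},{"dx":4,"dy":-3,"dz":37,"rx":0,"ry":-0.056,"rz":0,"claw":1},{"dx":7,"dy":-3,"dz":37,"rx":0,"ry":-0.056,"rz":0,"claw":1},{"dx":9,"dy":-3,"dz":37,"rx":0,"ry":-0.056,"rz":0,"claw":1}]'

```text
clock: 1.82
eef_pos: [492.5, 128.7, 464.9]
eef_rot: [-0.707, 0.707, -0.021, 0.021]
contact_force: [0.9, -0.9, -0.6]
width: 1.001
```

Run:
```python
from h import *
import pickle
s=manip.state();m=manip.camera_model("wrist");im=manip.capture("wrist");cv2.imwrite("pics/w2.png",im);pickle.dump(m,open("w2.pkl","wb"))
print(s["clock"],s["eef_pos"],yaw(),s["joint_pos"].round(2))
```

```text
1.8167 [492.48896377 128.67850267 464.88688013] -2.84478369088739 [ 0.31  0.21 -0.71  1.8   0.15  1.18 -0.51]
```

View pics/w2.png

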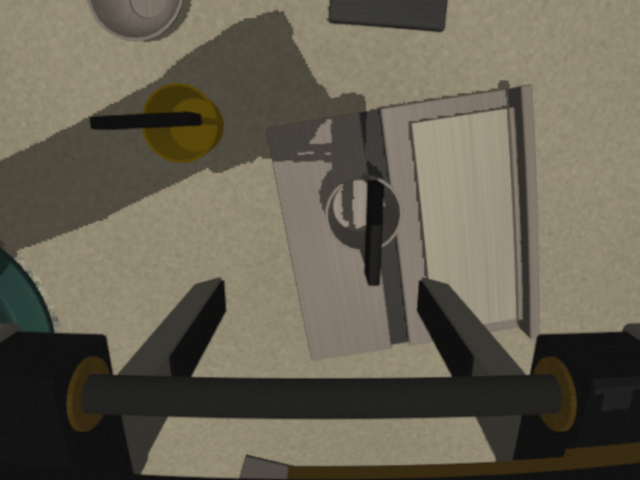

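w2: pail bar from (376,180) to (373,284), board near corners (268,130),(312,359), flap edge corners (412,123)-(427,278) partly hidden, stand base edge at (330,22)-(444,30).

Run:
```python
from h import *
import pickle
np.set_printoptions(precision=1,suppress=True)
m=pickle.load(open("w2.pkl","rb")); im=cv2.imread("pics/w2.png"); g=im.max(2)
print(m["origin"])
k=(g<45).astype(np.uint8); k[:172]=0;k[292:]=0;k[:,:362]=0;k[:,388:]=0
n,l,st,c=cv2.connectedComponentsWithStats(k);i=1+np.argmax(st[1:,4]);print(st[i])
p=np.argwhere(l==i)[:,::-1].astype(np.float32)
for a in range(st[i][1],st[i][1]+st[i][3],12): print(a,p[p[:,1]==a][:,0].min(),p[p[:,1]==a][:,0].max(),end=" | ")
print(); print("bar",onz(m,[(376,180),(373,284)],157),onz(m,[(376,180),(373,284)],127))
print("rim",onz(m,[(363,212)],70))
b=onz(m,[(268,130),(312,359)],15);f=onz(m,[(412,123),(427,278)],27)
for n,e,x in(("b",b,-150),("f",f,0)):
    d=(e[0]-e[1])[:2];print(n,e,np.linalg.norm(d));d/=np.linalg.norm(d);xa=np.array([d[1],-d[0]])
    print(n,"yaw",np.degrees(np.arctan2(xa[1],xa[0])),"mid",e.mean(0)[:2]-x*xa)
print("upstand far top corners",onz(m,[(533,86),(537,337)],45)); print("stand base top edge",onz(m,[(330,22),(444,30)],12))
print("board from gutter/gutter",onz(m,[(383,108),(409,343)],15))
```

```text
[496.7 202.6 444.6]
[ 364  179   20  106 1647]
179 368.0 369.0 | 191 368.0 383.0 | 203 368.0 381.0 | 215 367.0 383.0 | 227 366.0 382.0 | 239 365.0 382.0 | 251 364.0 381.0 | 263 365.0 380.0 | 275 366.0 378.0 | 
bar [[534.  169.9 157. ]
 [529.8  89.9 157. ]] [[537.9 166.5 127. ]
 [533.2  78.1 127. ]]
rim [[532.  130.1  70. ]]
b [[440.5 213.1  15. ]
 [469.1 -60.   15. ]] 274.5759561312075
b yaw 5.975350153518146 mid [604.   92.2]
f [[589.5 211.4  27. ]
 [605.8  42.3  27. ]] 169.8896452342945
f yaw 5.532117865595146 mid [597.7 126.9]
upstand far top corners [[706.4 241.9  45. ]
 [731.8 -32.   45. ]]
stand base top edge [[511.6 316.1  12. ]
 [627.4 303.3  12. ]]
board from gutter/gutter [[562.  228.4  15. ]
 [588.4 -45.4  15. ]]
```

Request:
carry_out --moves '[{"dx":20,"dy":14,"dz":2,"rx":0,"ry":0,"rz":0,"claw":1},{"dx":19,"dy":24,"dz":1,"rx":0,"ry":0,"rz":0,"claw":1},{"dx":0,"dy":32,"dz":0,"rx":0,"ry":0,"rz":0,"claw":1},{"dx":0,"dy":32,"dz":0,"rx":0,"ry":0,"rz":0,"claw":1},{"dx":0,"dy":24,"dz":0,"rx":0,"ry":0,"rz":0,"claw":1},{"dx":0,"dy":8,"dz":0,"rx":0,"ry":0,"rz":0,"claw":1},{"dx":0,"dy":0,"dz":0,"rx":0,"ry":0,"rz":0,"claw":0},{"dx":0,"dy":0,"dz":0,"rx":0,"ry":0,"rz":0,"claw":0},{"dx":0,"dy":0,"dz":0,"rx":0,"ry":0,"rz":0,"claw":0},{"dx":0,"dy":0,"dz":0,"rx":0,"ry":0,"rz":0,"claw":0}]' --newtons 30

```text
clock: 2.7
eef_pos: [531.7, 127.7, 332.2]
eef_rot: [0.707, -0.707, 0.021, -0.023]
contact_force: [-0.3, -0.2, -0.9]
width: 0.755
```

Request:
carry_out --moves '[{"dx":0,"dy":0,"dz":0,"rx":0,"ry":0,"rz":0,"claw":0},{"dx":0,"dy":0,"dz":0,"rx":0,"ry":0,"rz":0,"claw":0},{"dx":0,"dy":0,"dz":0,"rx":0,"ry":0,"rz":0,"claw":0},{"dx":0,"dy":0,"dz":0,"rx":0,"ry":0,"rz":0,"claw":0}]'

```text
clock: 3.03
eef_pos: [531.4, 127.5, 330.9]
eef_rot: [0.707, -0.707, 0.022, -0.022]
contact_force: [0.3, 0.2, -0.2]
width: 0.472
```

Request:
carry_out --moves '[{"dx":0,"dy":0,"dz":0,"rx":0,"ry":0,"rz":0,"claw":0},{"dx":0,"dy":0,"dz":0,"rx":0,"ry":0,"rz":0,"claw":0},{"dx":0,"dy":0,"dz":0,"rx":0,"ry":0,"rz":0,"claw":0},{"dx":0,"dy":0,"dz":0,"rx":0,"ry":0,"rz":0,"claw":0},{"dx":0,"dy":0,"dz":0,"rx":0,"ry":0,"rz":0,"claw":0},{"dx":0,"dy":0,"dz":0,"rx":0,"ry":0,"rz":0,"claw":0},{"dx":0,"dy":0,"dz":0,"rx":0,"ry":0,"rz":0,"claw":0}]'

```text
clock: 3.62
eef_pos: [531.3, 127.5, 330.5]
eef_rot: [-0.707, 0.707, -0.022, 0.022]
contact_force: [-1.1, -0.1, -1.9]
width: 0.105
```

Run:
```python
from h import *
print(yaw())
plan((426.5,379.5,439),-6.5,9,(531.3,127.5,439),yaw())
plan((545.7,365.9,439),-6.5,6,(426.5,379.5,439),-6.5)
```

```text
-3.5536263285421876
n 9 step 30.3 rot/row [0.         0.00566667 0.        ]
{"dx":-13,"dy":0,"dz":27,"ry":0.006},{"dx":-14,"dy":0,"dz":27,"ry":0.006},{"dx":-14,"dy":0,"dz":27,"ry":0.006},{"dx":-14,"dy":0,"dz":27,"ry":0.006},{"dx":-14,"dy":0,"dz":27,"ry":0.006},{"dx":-14,"dy":0,"dz":27,"ry":0.006},{"dx":-14,"dy":0,"dz":27,"ry":0.006},{"dx":-14,"dy":0,"dz":27,"ry":0.006},{"dx":-15,"dy":0,"dz":27,"ry":0.006},
n 6 step 20.0 rot/row [0. 0. 0.]
{"dx":20,"dy":0,"dz":-0,"ry":0.000},{"dx":20,"dy":0,"dz":-0,"ry":0.000},{"dx":20,"dy":0,"dz":-0,"ry":0.000},{"dx":20,"dy":0,"dz":-0,"ry":0.000},{"dx":20,"dy":0,"dz":-0,"ry":0.000},{"dx":20,"dy":0,"dz":-0,"ry":0.000},
```

Request:
carry_out --moves '[{"dx":0,"dy":-14,"dz":0,"rx":0,"ry":0,"rz":0,"claw":0},{"dx":0,"dy":-25,"dz":0,"rx":0,"ry":0,"rz":0,"claw":0},{"dx":0,"dy":-25,"dz":0,"rx":0,"ry":0,"rz":0,"claw":0},{"dx":0,"dy":-25,"dz":0,"rx":0,"ry":0,"rz":0,"claw":0},{"dx":0,"dy":-20,"dz":0,"rx":0,"ry":0,"rz":0,"claw":0}]'

```text
clock: 4.03
eef_pos: [531.3, 127.7, 441.4]
eef_rot: [0.707, -0.707, 0.022, -0.022]
contact_force: [0.0, 0.7, -1.8]
width: 0.101
```

Request:
carry_out --moves '[{"dx":-13,"dy":0,"dz":27,"rx":0,"ry":0.006,"rz":0,"claw":0},{"dx":-14,"dy":0,"dz":27,"rx":0,"ry":0.006,"rz":0,"claw":0},{"dx":-14,"dy":0,"dz":27,"rx":0,"ry":0.006,"rz":0,"claw":0},{"dx":-14,"dy":0,"dz":27,"rx":0,"ry":0.006,"rz":0,"claw":0},{"dx":-14,"dy":0,"dz":27,"rx":0,"ry":0.006,"rz":0,"claw":0},{"dx":-14,"dy":0,"dz":27,"rx":0,"ry":0.006,"rz":0,"claw":0},{"dx":-14,"dy":0,"dz":27,"rx":0,"ry":0.006,"rz":0,"claw":0},{"dx":-14,"dy":0,"dz":27,"rx":0,"ry":0.006,"rz":0,"claw":0},{"dx":-15,"dy":0,"dz":27,"rx":0,"ry":0.006,"rz":0,"claw":0},{"dx":0,"dy":0,"dz":0,"rx":0,"ry":0,"rz":0,"claw":0}]'

```text
clock: 4.87
eef_pos: [423.3, 385.3, 439.8]
eef_rot: [0.707, -0.705, 0.039, -0.038]
contact_force: [-0.8, 0.1, -2.0]
width: 0.101
```

Run:
```python
from h import *
import pickle
s=manip.state();m=manip.camera_model("wrist");im=manip.capture("wrist");pickle.dump(m,open("w3.pkl","wb"))
sc=manip.capture("scene");tp=manip.capture("top");cv2.imwrite("pics/s3.png",sc);cv2.imwrite("pics/t3.png",tp);cv2.imwrite("pics/w3.png",im)
o=np.zeros((480,800,3),np.uint8);o[:,:400]=cv2.resize(im[:, 240:640],(400,480));o[:,400:]=cv2.resize(sc[90:258,370:510],(400,480),interpolation=cv2.INTER_CUBIC);cv2.imwrite("pics/j3.png",o)
print(s["clock"],s["eef_pos"],yaw())
```

```text
4.8667 [423.25402586 385.28629578 439.80263476] -6.6112880757628405
```

View pics/j3.png

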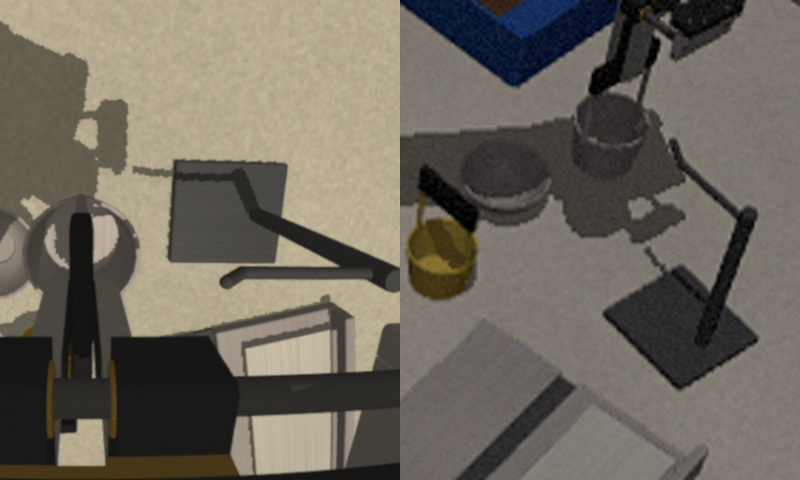

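The wrist view shows hook tip at about (465,281), arm running to the post top near (632,278); base corners (415,160),(527,165),(514,263),(408,262). The pail is held level, its window facing the tip.

Run:
```python
from h import *
import pickle
np.set_printoptions(precision=1,suppress=True)
m=pickle.load(open("w3.pkl","rb")); 
b=onz(m,[(415,160),(527,165),(514,263),(408,262)],12);print("base",b,b.mean(0))
print("tip",onz(m,[(463,283)],220),"arm",onz(m,[(500,274),(540,273.5),(580,273)],204))
print("post",onz(m,[(632,279)],215))
print("bar",onz(m,[(321,212)],266))
```

```text
base [[522.2 427.2  12. ]
 [639.4 410.9  12. ]
 [626.6 305.   12. ]
 [509.  319.3  12. ]] [574.3 365.6  12. ]
tip [[498.6 375.3 220. ]] arm [[526.2 371.6 204. ]
 [550.7 369.1 204. ]
 [576.  366.4 204. ]]
post [[602.1 363.4 215. ]]
bar [[427.4 430.7 266. ]]
```

Request:
carry_out --moves '[{"dx":10,"dy":0,"dz":-3,"rx":0,"ry":0,"rz":0,"claw":0},{"dx":20,"dy":0,"dz":-2,"rx":0,"ry":0,"rz":0,"claw":0},{"dx":22,"dy":0,"dz":0,"rx":0,"ry":0,"rz":0,"claw":0},{"dx":22,"dy":0,"dz":0,"rx":0,"ry":0,"rz":0,"claw":0},{"dx":22,"dy":0,"dz":0,"rx":0,"ry":0,"rz":0,"claw":0},{"dx":16,"dy":0,"dz":0,"rx":0,"ry":0,"rz":0,"claw":0},{"dx":10,"dy":0,"dz":0,"rx":0,"ry":0,"rz":0,"claw":0},{"dx":0,"dy":8,"dz":0,"rx":0,"ry":0,"rz":0,"claw":0},{"dx":0,"dy":10,"dz":0,"rx":0,"ry":0,"rz":0,"claw":0}]'

```text
clock: 5.77
eef_pos: [547.6, 360.9, 421.2]
eef_rot: [0.706, -0.706, 0.041, -0.041]
contact_force: [-0.3, 1.0, -1.8]
width: 0.109
```

Request:
carry_out --moves '[{"dx":0,"dy":7,"dz":0,"rx":0,"ry":0,"rz":0,"claw":0},{"dx":0,"dy":5,"dz":0,"rx":0,"ry":0,"rz":0,"claw":0},{"dx":0,"dy":2,"dz":0,"rx":0,"ry":0,"rz":0,"claw":0},{"dx":0,"dy":0,"dz":0,"rx":0,"ry":0,"rz":0,"claw":0},{"dx":0,"dy":0,"dz":0,"rx":0,"ry":0,"rz":0,"claw":0}]'

```text
clock: 6.18
eef_pos: [547.0, 361.6, 407.8]
eef_rot: [0.706, -0.706, 0.041, -0.041]
contact_force: [-0.1, -0.6, -1.1]
width: 0.108
```

Request:
carry_out --moves '[{"dx":0,"dy":1,"dz":0,"rx":0,"ry":0,"rz":0,"claw":0},{"dx":0,"dy":1,"dz":0,"rx":0,"ry":0,"rz":0,"claw":0},{"dx":0,"dy":0,"dz":0,"rx":0,"ry":0,"rz":0,"claw":0}]'

```text
clock: 6.43
eef_pos: [547.2, 361.7, 406.8]
eef_rot: [0.706, -0.706, 0.041, -0.041]
contact_force: [-4.2, -3.5, 12.0]
width: 0.105
```

Run:
```python
from h import *
s=manip.state();im=manip.capture("wrist");sc=manip.capture("scene")
o=np.zeros((480,800,3),np.uint8);o[:,:400]=cv2.resize(im[:, 160:560],(400,480));o[:,400:]=cv2.resize(sc[90:258,390:530],(400,480),interpolation=cv2.INTER_CUBIC);cv2.imwrite("pics/j4.png",o)
print(s["clock"],s["eef_pos"],yaw(),s["contact_force"])
```

```text
6.4333 [547.16476061 361.69766058 406.84862909] -6.636520523434054 [-4.15119551 -3.51663652 11.99315966]
```

View pics/j4.png

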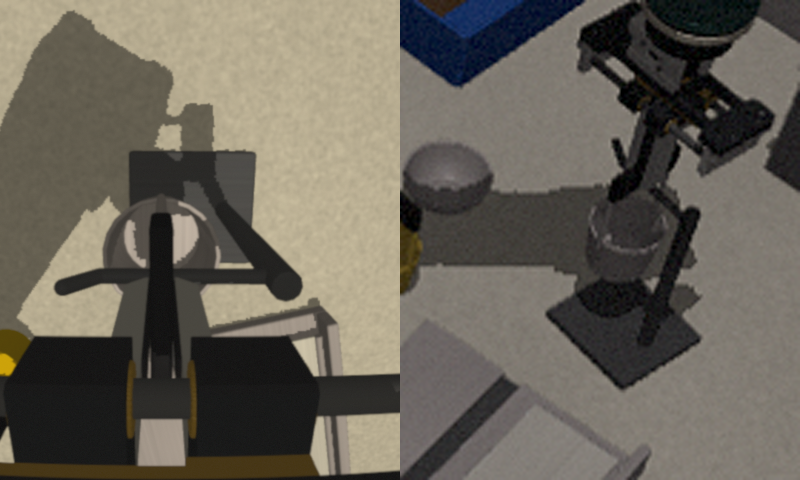

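The bar lies across the arm (wrist arm at row ~272, bar at column ~160), resting with 12 N. Ease off 1 mm, open a little, go up.

Request:
carry_out --moves '[{"dx":0,"dy":-1,"dz":0,"rx":0,"ry":0,"rz":0,"claw":0},{"dx":0,"dy":0,"dz":0,"rx":0,"ry":0,"rz":0,"claw":0.3},{"dx":0,"dy":0,"dz":0,"rx":0,"ry":0,"rz":0,"claw":0.3},{"dx":0,"dy":0,"dz":0,"rx":0,"ry":0,"rz":0,"claw":0.3},{"dx":0,"dy":0,"dz":0,"rx":0,"ry":0,"rz":0,"claw":0.3},{"dx":0,"dy":0,"dz":0,"rx":0,"ry":0,"rz":0,"claw":0.3},{"dx":0,"dy":-5,"dz":0,"rx":0,"ry":0,"rz":0,"claw":0.3},{"dx":0,"dy":-10,"dz":0,"rx":0,"ry":0,"rz":0,"claw":0.3},{"dx":0,"dy":-20,"dz":0,"rx":0,"ry":0,"rz":0,"claw":0.3},{"dx":0,"dy":-20,"dz":0,"rx":0,"ry":0,"rz":0,"claw":0.3}]'

```text
clock: 7.37
eef_pos: [547.3, 361.4, 462.9]
eef_rot: [-0.706, 0.706, -0.041, 0.041]
contact_force: [0.2, -0.4, 0.8]
width: 0.297
```

Run:
```python
from h import *
s=manip.state();sc=manip.capture("scene");im=manip.capture("wrist")
o=np.zeros((480,800,3),np.uint8);o[:,:400]=cv2.resize(im[:, 160:560],(400,480));o[:,400:]=cv2.resize(sc[90:258,390:530],(400,480),interpolation=cv2.INTER_CUBIC);cv2.imwrite("pics/j5.png",o)
print(s["clock"],s["eef_pos"],yaw(),s["joint_pos"].round(2))
# strip: x axis heading and rib centre from first top picture; route via an up-and-back waypoint
c=np.array([441.2,-291.0]);h=np.radians(-109.56);rib=c-25*np.array([np.cos(h),np.sin(h)]);print("rib",rib)
plan((470,50,460),-58,14)
plan((450,-300+40,400),-109.6,12,(470,50,460),-58)
```

```text
7.3667 [547.29042285 361.3887004  462.92421467] -6.643829527259608 [-0.14  0.52 -0.72  1.44  0.35  1.31 -1.  ]
rib [ 449.5698452  -267.44271469]
n 14 step 23.0 rot/row [-0.00035714  0.064       0.00014286]
{"dx":-3,"dy":0,"dz":-23,"ry":0.064},{"dx":-1,"dy":0,"dz":-23,"ry":0.064},{"dx":0,"dy":0,"dz":-23,"ry":0.064},{"dx":1,"dy":0,"dz":-23,"ry":0.064},{"dx":3,"dy":0,"dz":-23,"ry":0.064},{"dx":4,"dy":0,"dz":-23,"ry":0.064},{"dx":6,"dy":0,"dz":-22,"ry":0.064},{"dx":7,"dy":0,"dz":-22,"ry":0.064},{"dx":9,"dy":0,"dz":-21,"ry":0.064},{"dx":10,"dy":0,"dz":-21,"ry":0.064},{"dx":11,"dy":0,"dz":-20,"ry":0.064},{"dx":13,"dy":0,"dz":-19,"ry":0.064},{"dx":14,"dy":0,"dz":-18,"ry":0.064},{"dx":15,"dy":0,"dz":-17,"ry":0.064},
n 12 step 26.4 rot/row [0.         0.07508333 0.        ]
{"dx":21,"dy":5,"dz":-15,"ry":0.075},{"dx":22,"dy":5,"dz":-13,"ry":0.075},{"dx":23,"dy":5,"dz":-12,"ry":0.075},{"dx":24,"dy":5,"dz":-10,"ry":0.075},{"dx":25,"dy":5,"dz":-8,"ry":0.075},{"dx":25,"dy":5,"dz":-6,"ry":0.075},{"dx":26,"dy":5,"dz":-4,"ry":0.075},{"dx":26,"dy":5,"dz":-3,"ry":0.075},{"dx":26,"dy":5,"dz":-1,"ry":0.075},{"dx":26,"dy":5,"dz":1,"ry":0.075},{"dx":26,"dy":5,"dz":3,"ry":0.075},{"dx":25,"dy":5,"dz":5,"ry":0.075},
```

View pics/j5.png

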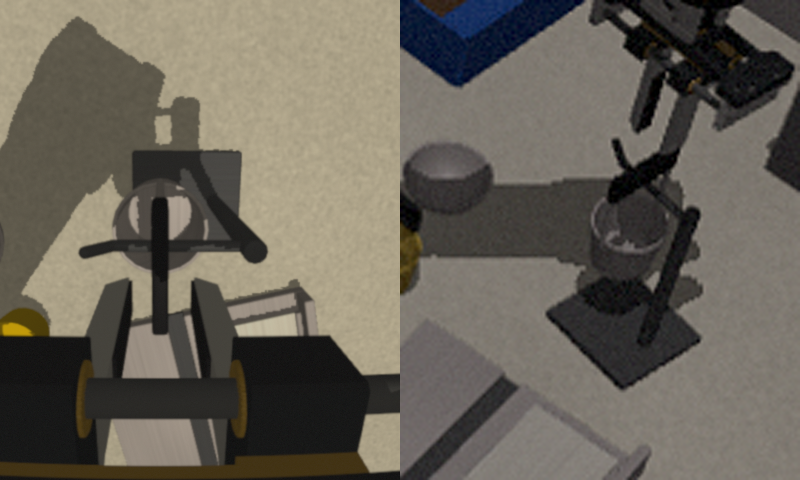

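The pail hangs free on the hook, fingers clear above it. On to the strip.

Request:
carry_out --moves '[{"dx":-3,"dy":0,"dz":-23,"rx":0,"ry":0.064,"rz":0,"claw":0.3},{"dx":-1,"dy":0,"dz":-23,"rx":0,"ry":0.064,"rz":0,"claw":0.3},{"dx":0,"dy":0,"dz":-23,"rx":0,"ry":0.064,"rz":0,"claw":0.5},{"dx":1,"dy":0,"dz":-23,"rx":0,"ry":0.064,"rz":0,"claw":0.8},{"dx":3,"dy":0,"dz":-23,"rx":0,"ry":0.064,"rz":0,"claw":0.8},{"dx":4,"dy":0,"dz":-23,"rx":0,"ry":0.064,"rz":0,"claw":0.8},{"dx":6,"dy":0,"dz":-22,"rx":0,"ry":0.064,"rz":0,"claw":0.8},{"dx":7,"dy":0,"dz":-22,"rx":0,"ry":0.064,"rz":0,"claw":0.8},{"dx":9,"dy":0,"dz":-21,"rx":0,"ry":0.064,"rz":0,"claw":0.8},{"dx":10,"dy":0,"dz":-21,"rx":0,"ry":0.064,"rz":0,"claw":0.8}]'

```text
clock: 8.3
eef_pos: [491.1, 136.6, 462.0]
eef_rot: [0.657, -0.657, 0.262, -0.262]
contact_force: [0.0, 0.1, 1.3]
width: 0.791
```

Request:
carry_out --moves '[{"dx":11,"dy":0,"dz":-20,"rx":0,"ry":0.064,"rz":0,"claw":0.8},{"dx":13,"dy":0,"dz":-19,"rx":0,"ry":0.064,"rz":0,"claw":0.8},{"dx":14,"dy":0,"dz":-18,"rx":0,"ry":0.064,"rz":0,"claw":0.8},{"dx":15,"dy":0,"dz":-17,"rx":0,"ry":0.064,"rz":0,"claw":0.8},{"dx":21,"dy":5,"dz":-15,"rx":0,"ry":0.075,"rz":0,"claw":0.8},{"dx":22,"dy":5,"dz":-13,"rx":0,"ry":0.075,"rz":0,"claw":0.8},{"dx":23,"dy":5,"dz":-12,"rx":0,"ry":0.075,"rz":0,"claw":0.8},{"dx":24,"dy":5,"dz":-10,"rx":0,"ry":0.075,"rz":0,"claw":0.8},{"dx":25,"dy":5,"dz":-8,"rx":0,"ry":0.075,"rz":0,"claw":0.8},{"dx":25,"dy":5,"dz":-6,"rx":0,"ry":0.075,"rz":0,"claw":0.8}]'

```text
clock: 9.13
eef_pos: [461.4, -107.6, 431.8]
eef_rot: [0.526, -0.526, 0.473, -0.473]
contact_force: [-0.2, -0.0, 0.4]
width: 0.802
```

Request:
carry_out --moves '[{"dx":26,"dy":5,"dz":-4,"rx":0,"ry":0.075,"rz":0,"claw":0.8},{"dx":26,"dy":5,"dz":-3,"rx":0,"ry":0.075,"rz":0,"claw":0.8},{"dx":26,"dy":5,"dz":-1,"rx":0,"ry":0.075,"rz":0,"claw":0.8},{"dx":26,"dy":5,"dz":1,"rx":0,"ry":0.075,"rz":0,"claw":0.8},{"dx":26,"dy":5,"dz":3,"rx":0,"ry":0.075,"rz":0,"claw":0.8},{"dx":25,"dy":5,"dz":5,"rx":0,"ry":0.075,"rz":0,"claw":0.8},{"dx":0,"dy":0,"dz":0,"rx":0,"ry":0,"rz":0,"claw":0.8}]'

```text
clock: 9.72
eef_pos: [449.4, -266.4, 400.9]
eef_rot: [0.405, -0.405, 0.58, -0.58]
contact_force: [-0.1, -0.8, 0.3]
width: 0.801
```

Run:
```python
from h import *
import pickle
s=manip.state();m=manip.camera_model("wrist");im=manip.capture("wrist");pickle.dump(m,open("w6.pkl","wb"));cv2.imwrite("pics/w6.png",im)
print(s["clock"],s["eef_pos"],yaw(),s["joint_pos"].round(2))
```

```text
9.7167 [ 449.38965152 -266.37501428  400.88982215] -109.77926716296774 [ 0.63  0.24 -0.18  1.87  0.05  1.04 -1.49]
```

View pics/w6.png

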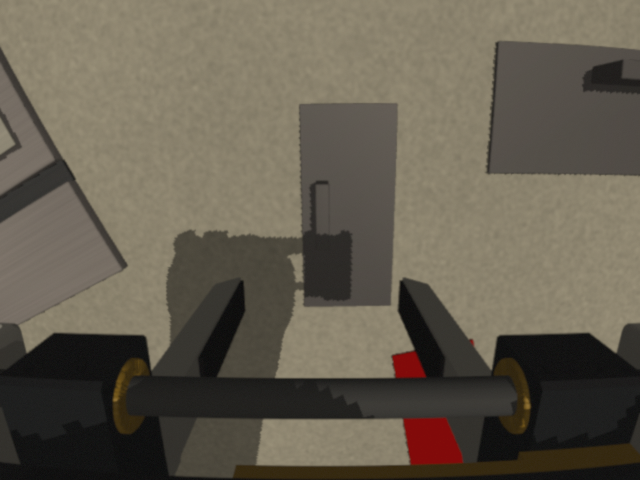

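Strip corners (300,103),(397,104),(391,305),(305,306); rib at (322,183–235), on the tool's −x side as planned.

Run:
```python
from h import *
import pickle
np.set_printoptions(precision=1,suppress=True)
m=pickle.load(open("w6.pkl","rb"))
c=onz(m,[(300,103),(397,103.5),(391.5,305),(305,306)],4);print(c,[np.linalg.norm(c[i]-c[i-3]) for i in range(4)])
o=c.mean(0);y=(c[0]+c[1]-c[2]-c[3])[:2];h=np.degrees(np.arctan2(y[1],y[0]))-90;print("centre",o,"heading",h)
hr=np.radians(h);rib=o[:2]-25*np.array([np.cos(hr),np.sin(hr)]);print("rib",rib)
print("rib top px", onz(m,[(317,183),(329,183)],36))
P=mat(h);
for yy in(-30,30):print(proj(m,np.array([rib[0],rib[1],36])+yy*np.array([-np.sin(hr),np.cos(hr),0])))
plan((*rib,206.4),h,6)
```

```text
[[ 552.9 -285.3    4. ]
 [ 522.5 -368.3    4. ]
 [ 334.9 -303.6    4. ]
 [ 364.8 -219.2    4. ]] [np.float64(88.3689557264557), np.float64(198.44696068295005), np.float64(89.50737296684966), np.float64(199.39582575407385)]
centre [ 443.8 -294.1    4. ] heading -109.18694031703276
rib [ 452.  -270.5]
rib top px [[ 482.7 -276.2   36. ]
 [ 479.1 -286.    36. ]]
[[323.4 250.2]]
[[322.4 183.9]]
n 6 step 32.5 rot/row [ 0. -0.  0.]
{"dx":1,"dy":32,"dz":1,"ry":-0.002},{"dx":1,"dy":32,"dz":1,"ry":-0.002},{"dx":1,"dy":32,"dz":1,"ry":-0.002},{"dx":1,"dy":32,"dz":1,"ry":-0.002},{"dx":1,"dy":32,"dz":1,"ry":-0.002},{"dx":1,"dy":32,"dz":1,"ry":-0.002},
```

Request:
carry_out --moves '[{"dx":1,"dy":20,"dz":1,"rx":0,"ry":-0.005,"rz":0,"claw":0.6},{"dx":1,"dy":38,"dz":2,"rx":0,"ry":-0.005,"rz":0,"claw":0.6},{"dx":1,"dy":38,"dz":1,"rx":0,"ry":0,"rz":0,"claw":0.6},{"dx":0,"dy":38,"dz":0,"rx":0,"ry":0,"rz":0,"claw":0.6},{"dx":0,"dy":34,"dz":0,"rx":0,"ry":0,"rz":0,"claw":0.6},{"dx":0,"dy":16,"dz":0,"rx":0,"ry":0,"rz":0,"claw":0.6},{"dx":0,"dy":9,"dz":0,"rx":0,"ry":0,"rz":0,"claw":0.6},{"dx":0,"dy":0,"dz":0,"rx":0,"ry":0,"rz":0,"claw":0},{"dx":0,"dy":0,"dz":0,"rx":0,"ry":0,"rz":0,"claw":0},{"dx":0,"dy":0,"dz":0,"rx":0,"ry":0,"rz":0,"claw":0}]' --newtons 50

```text
clock: 10.6
eef_pos: [454.0, -266.3, 210.1]
eef_rot: [-0.411, 0.411, -0.575, 0.576]
contact_force: [-0.4, 0.2, 0.3]
width: 0.422
```

Request:
carry_out --moves '[{"dx":0,"dy":0,"dz":0,"rx":0,"ry":0,"rz":0,"claw":0},{"dx":0,"dy":0,"dz":0,"rx":0,"ry":0,"rz":0,"claw":0},{"dx":0,"dy":0,"dz":0,"rx":0,"ry":0,"rz":0,"claw":0},{"dx":0,"dy":0,"dz":0,"rx":0,"ry":0,"rz":0,"claw":0},{"dx":0,"dy":0,"dz":0,"rx":0,"ry":0,"rz":0,"claw":0},{"dx":0,"dy":0,"dz":0,"rx":0,"ry":0,"rz":0,"claw":0}]'

```text
clock: 11.1
eef_pos: [453.4, -266.7, 209.1]
eef_rot: [-0.411, 0.411, -0.575, 0.576]
contact_force: [-2.9, -2.5, 8.4]
width: 0.126
```

Run:
```python
from h import *
s=manip.state();print(s["contact_force"],yaw())
p=s["eef_pos"].copy();p[2]=330
plan((505,83,330),6,20,p,yaw())
```

```text
[-2.87576455 -2.49530538  8.44583232] -109.00667360195588
n 20 step 17.7 rot/row [-0.      -0.10035 -0.     ]
{"dx":-17,"dy":0,"dz":-3,"ry":-0.100},{"dx":-18,"dy":0,"dz":-1,"ry":-0.100},{"dx":-18,"dy":0,"dz":0,"ry":-0.100},{"dx":-18,"dy":0,"dz":2,"ry":-0.100},{"dx":-17,"dy":0,"dz":4,"ry":-0.100},{"dx":-17,"dy":0,"dz":6,"ry":-0.100},{"dx":-16,"dy":0,"dz":7,"ry":-0.100},{"dx":-15,"dy":0,"dz":9,"ry":-0.100},{"dx":-14,"dy":0,"dz":10,"ry":-0.100},{"dx":-13,"dy":0,"dz":12,"ry":-0.100},{"dx":-12,"dy":0,"dz":13,"ry":-0.100},{"dx":-11,"dy":0,"dz":14,"ry":-0.100},{"dx":-9,"dy":0,"dz":15,"ry":-0.100},{"dx":-8,"dy":0,"dz":16,"ry":-0.100},{"dx":-6,"dy":0,"dz":17,"ry":-0.100},{"dx":-4,"dy":0,"dz":17,"ry":-0.100},{"dx":-3,"dy":0,"dz":17,"ry":-0.100},{"dx":-1,"dy":0,"dz":18,"ry":-0.100},{"dx":1,"dy":0,"dz":18,"ry":-0.100},{"dx":3,"dy":0,"dz":17,"ry":-0.100},
```

Request:
carry_out --moves '[{"dx":0,"dy":-6,"dz":0,"rx":0,"ry":0,"rz":0,"claw":0},{"dx":0,"dy":-15,"dz":0,"rx":0,"ry":0,"rz":0,"claw":0},{"dx":0,"dy":-25,"dz":0,"rx":0,"ry":0,"rz":0,"claw":0},{"dx":0,"dy":-30,"dz":0,"rx":0,"ry":0,"rz":0,"claw":0},{"dx":0,"dy":-30,"dz":0,"rx":0,"ry":0,"rz":0,"claw":0},{"dx":0,"dy":-15,"dz":0,"rx":0,"ry":0,"rz":0,"claw":0}]'

```text
clock: 11.6
eef_pos: [453.7, -266.2, 333.1]
eef_rot: [-0.411, 0.41, -0.575, 0.576]
contact_force: [0.7, -0.3, -2.5]
width: 0.122
```

Request:
carry_out --moves '[{"dx":-17,"dy":0,"dz":-3,"rx":0,"ry":-0.1,"rz":0,"claw":0},{"dx":-18,"dy":0,"dz":-1,"rx":0,"ry":-0.1,"rz":0,"claw":0},{"dx":-18,"dy":0,"dz":0,"rx":0,"ry":-0.1,"rz":0,"claw":0},{"dx":-18,"dy":0,"dz":2,"rx":0,"ry":-0.1,"rz":0,"claw":0},{"dx":-17,"dy":0,"dz":4,"rx":0,"ry":-0.1,"rz":0,"claw":0},{"dx":-17,"dy":0,"dz":6,"rx":0,"ry":-0.1,"rz":0,"claw":0},{"dx":-16,"dy":0,"dz":7,"rx":0,"ry":-0.1,"rz":0,"claw":0},{"dx":-15,"dy":0,"dz":9,"rx":0,"ry":-0.1,"rz":0,"claw":0},{"dx":-14,"dy":0,"dz":10,"rx":0,"ry":-0.1,"rz":0,"claw":0},{"dx":-13,"dy":0,"dz":12,"rx":0,"ry":-0.1,"rz":0,"claw":0}]'

```text
clock: 12.43
eef_pos: [481.0, -90.9, 329.8]
eef_rot: [-0.637, 0.637, -0.307, 0.306]
contact_force: [-0.2, -0.9, -4.1]
width: 0.122
```

Request:
carry_out --moves '[{"dx":-12,"dy":0,"dz":13,"rx":0,"ry":-0.1,"rz":0,"claw":0},{"dx":-11,"dy":0,"dz":14,"rx":0,"ry":-0.1,"rz":0,"claw":0},{"dx":-9,"dy":0,"dz":15,"rx":0,"ry":-0.1,"rz":0,"claw":0},{"dx":-8,"dy":0,"dz":16,"rx":0,"ry":-0.1,"rz":0,"claw":0},{"dx":-6,"dy":0,"dz":17,"rx":0,"ry":-0.1,"rz":0,"claw":0},{"dx":-4,"dy":0,"dz":17,"rx":0,"ry":-0.1,"rz":0,"claw":0},{"dx":-3,"dy":0,"dz":17,"rx":0,"ry":-0.1,"rz":0,"claw":0},{"dx":-1,"dy":0,"dz":18,"rx":0,"ry":-0.1,"rz":0,"claw":0},{"dx":1,"dy":0,"dz":18,"rx":0,"ry":-0.1,"rz":0,"claw":0},{"dx":3,"dy":0,"dz":17,"rx":0,"ry":-0.1,"rz":0,"claw":0}]'

```text
clock: 13.27
eef_pos: [508.0, 84.0, 329.9]
eef_rot: [-0.706, 0.706, 0.036, -0.037]
contact_force: [0.8, 0.1, -2.8]
width: 0.124
```

Run:
```python
from h import *
s=manip.state();print(s["clock"],s["eef_pos"],yaw(),s["joint_pos"].round(2),s["contact_force"])
plan((505,83,265),6,3)
```

```text
13.2667 [507.99045036  84.02891803 329.85399859] 5.90971644915173 [ 0.36  0.39 -0.7   1.94  0.32  0.92 -0.4 ] [ 0.8073587   0.06985414 -2.8399092 ]
n 3 step 21.6 rot/row [ 0.         -0.00066667 -0.        ]
{"dx":-1,"dy":22,"dz":-0,"ry":-0.001},{"dx":-1,"dy":22,"dz":-0,"ry":-0.001},{"dx":-1,"dy":22,"dz":-0,"ry":-0.001},
```

Request:
carry_out --moves '[{"dx":-1,"dy":20,"dz":0,"rx":0,"ry":0,"rz":0,"claw":0},{"dx":-1,"dy":30,"dz":0,"rx":0,"ry":0,"rz":0,"claw":0},{"dx":0,"dy":28,"dz":0,"rx":0,"ry":0,"rz":0,"claw":0},{"dx":0,"dy":12,"dz":0,"rx":0,"ry":0,"rz":0,"claw":0},{"dx":0,"dy":4,"dz":0,"rx":0,"ry":0,"rz":0,"claw":0},{"dx":0,"dy":0,"dz":0,"rx":0,"ry":0,"rz":0,"claw":0}]'

```text
clock: 13.77
eef_pos: [506.2, 83.0, 235.6]
eef_rot: [0.706, -0.706, -0.034, 0.035]
contact_force: [0.2, -0.3, -1.3]
width: 0.127
```

Run:
```python
from h import *
import pickle
s=manip.state();m=manip.camera_model("wrist");im=manip.capture("wrist");pickle.dump(m,open("w7.pkl","wb"));cv2.imwrite("pics/w7.png",im)
t=manip.capture("scene");cv2.imwrite("pics/s7.png",t);
cv2.imwrite("pics/j7.png",np.hstack([im[:,230:640],cv2.resize(t[180:340,330:460],(390,480),interpolation=cv2.INTER_CUBIC)]))
print(s["clock"],s["eef_pos"],yaw(),s["contact_force"])
```

```text
13.7667 [506.20140328  83.03346832 235.60372797] 5.616018791004123 [ 0.24457546 -0.25406181 -1.26556177]
```

View pics/j7.png

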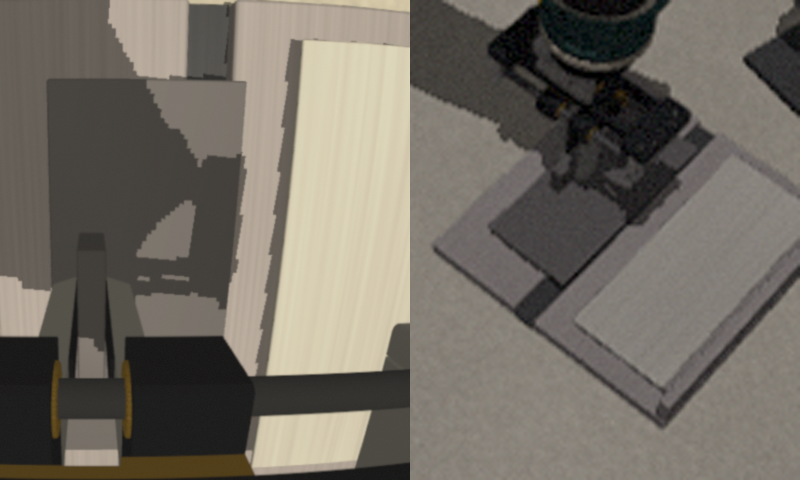

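Strip edge runs (475,82)→(456,335), flap edge (532,41)→(482,468); strip is held level-looking and roughly parallel.

Run:
```python
from h import *
import pickle
np.set_printoptions(precision=1,suppress=True)
m=pickle.load(open("w7.pkl","rb"));s=manip.state();z=s["eef_pos"][2]-209.1+4
e=onz(m,[(475,82),(456,335)],z);f=onz(m,[(532,41),(482,468)],27);b=onz(m,[(278,79),(475,81)],z)
hd=lambda a:np.degrees(np.arctan2(*(a[0]-a[1])[[1,0]]))-90
print("strip edge",e,hd(e),"flap",f,np.linalg.norm(f[0]-f[1]),hd(f),"strip +y side",b,np.linalg.norm(b[0]-b[1]),"hd",hd(b[::-1])+90)
F=f.mean(0)[:2]; a=np.radians(6);xa=np.array([np.cos(a),np.sin(a)]);ya=np.array([-xa[1],xa[0]])
print("flap mid",F,"strip corner rel board:",[( (p[:2]-F)@xa,(p[:2]-F)@ya) for p in (e[0],b[0],b[1],f[0])])
print("TCP rel",((s["eef_pos"][:2]-F)@xa,(s["eef_pos"][:2]-F)@ya), "gutter", onz(m,[(463,3),(463,79)],15))
```

```text
strip edge [[563.5 187.9  31.8]
 [577.4  65.2  31.8]] 6.469348038181607 flap [[588.8 210.1  27. ]
 [615.2 -26.1  27. ]] 237.71325270466102 6.380278463870141 strip +y side [[476.7 179.8  31.8]
 [563.4 188.4  31.8]] 87.19853915020325 hd 5.662698297658565
flap mid [602.  92.] strip corner rel board: [(np.float64(-28.197388885220807), np.float64(99.46053042943149)), (np.float64(-115.42191191323651), np.float64(100.40093939005502)), (np.float64(-28.224883781459937), np.float64(99.88760235097271)), (np.float64(-0.7888588624212949), np.float64(118.85400847069774))]
TCP rel (np.float64(-95.69279206229841), np.float64(1.1072057758485918)) gutter [[558.  225.7  15. ]
 [563.3 191.4  15. ]]
```

Strip edge is 28 mm short of the flap edge, centred within 1 mm, parallel within 0.2°. Advance 12 mm and set down.

Request:
carry_out --moves '[{"dx":6,"dy":0,"dz":0,"rx":0,"ry":-0.006,"rz":0,"claw":0},{"dx":6,"dy":0,"dz":0,"rx":0,"ry":0,"rz":0,"claw":0},{"dx":0,"dy":4,"dz":0,"rx":0,"ry":0,"rz":0,"claw":0},{"dx":0,"dy":4,"dz":0,"rx":0,"ry":0,"rz":0,"claw":0},{"dx":0,"dy":2,"dz":0,"rx":0,"ry":0,"rz":0,"claw":0},{"dx":0,"dy":0,"dz":0,"rx":0,"ry":0,"rz":0,"claw":0},{"dx":0,"dy":0,"dz":0,"rx":0,"ry":0,"rz":0,"claw":0}]'

```text
clock: 14.45
eef_pos: [518.0, 84.1, 225.4]
eef_rot: [0.706, -0.706, -0.037, 0.037]
contact_force: [0.2, 0.4, -1.3]
width: 0.122
```

Request:
carry_out --moves '[{"dx":0,"dy":1,"dz":0,"rx":0,"ry":0,"rz":0,"claw":0},{"dx":0,"dy":0,"dz":0,"rx":0,"ry":0,"rz":0,"claw":0},{"dx":0,"dy":0,"dz":0,"rx":0,"ry":0,"rz":0,"claw":0}]'

```text
clock: 14.7
eef_pos: [518.1, 84.1, 224.7]
eef_rot: [0.706, -0.706, -0.037, 0.037]
contact_force: [0.5, 0.3, -2.5]
width: 0.125
```

Request:
carry_out --moves '[{"dx":0,"dy":1,"dz":0,"rx":0,"ry":0,"rz":0,"claw":0},{"dx":0,"dy":0,"dz":0,"rx":0,"ry":0,"rz":0,"claw":0},{"dx":0,"dy":0,"dz":0,"rx":0,"ry":0,"rz":0,"claw":0}]'

```text
clock: 14.95
eef_pos: [518.2, 84.2, 224.1]
eef_rot: [-0.706, 0.706, 0.037, -0.037]
contact_force: [-4.5, -1.9, 10.0]
width: 0.123
```

Request:
carry_out --moves '[{"dx":0,"dy":0.5,"dz":0,"rx":0,"ry":0,"rz":0,"claw":0},{"dx":0,"dy":0,"dz":0,"rx":0,"ry":0,"rz":0,"claw":0},{"dx":0,"dy":0,"dz":0,"rx":0,"ry":0,"rz":0,"claw":0}]'

```text
clock: 15.2
eef_pos: [518.2, 84.2, 224.1]
eef_rot: [-0.706, 0.706, 0.037, -0.037]
contact_force: [-8.8, -2.3, 22.0]
width: 0.127
```

Request:
carry_out --moves '[{"dx":0,"dy":-0.8,"dz":0,"rx":0,"ry":0,"rz":0,"claw":0},{"dx":3,"dy":0,"dz":0,"rx":0,"ry":0,"rz":0,"claw":0},{"dx":4,"dy":0,"dz":0,"rx":0,"ry":0,"rz":0,"claw":0},{"dx":4,"dy":0,"dz":0,"rx":0,"ry":0,"rz":0,"claw":0},{"dx":4,"dy":0,"dz":0,"rx":0,"ry":0,"rz":0,"claw":0},{"dx":0,"dy":0,"dz":0,"rx":0,"ry":0,"rz":0,"claw":0}]'

```text
clock: 15.7
eef_pos: [533.4, 85.9, 224.1]
eef_rot: [-0.706, 0.706, 0.036, -0.037]
contact_force: [-5.4, -0.6, 12.0]
width: 0.127
```

Request:
carry_out --moves '[{"dx":4,"dy":0,"dz":0,"rx":0,"ry":0,"rz":0,"claw":0},{"dx":4,"dy":0,"dz":0,"rx":0,"ry":0,"rz":0,"claw":0},{"dx":4,"dy":0,"dz":0,"rx":0,"ry":0,"rz":0,"claw":0},{"dx":3,"dy":0,"dz":0,"rx":0,"ry":0,"rz":0,"claw":0},{"dx":2,"dy":0,"dz":0,"rx":0,"ry":0,"rz":0,"claw":0},{"dx":0,"dy":0,"dz":0,"rx":0,"ry":0,"rz":0,"claw":0}]'

```text
clock: 16.2
eef_pos: [549.9, 87.7, 224.1]
eef_rot: [-0.706, 0.706, 0.036, -0.037]
contact_force: [-9.4, -1.8, 14.0]
width: 0.123
```

Request:
carry_out --moves '[{"dx":1.5,"dy":0,"dz":0,"rx":0,"ry":0,"rz":0,"claw":0},{"dx":1.5,"dy":0,"dz":0,"rx":0,"ry":0,"rz":0,"claw":0},{"dx":0,"dy":0,"dz":0,"rx":0,"ry":0,"rz":0,"claw":0}]'

```text
clock: 16.45
eef_pos: [552.8, 88.0, 224.2]
eef_rot: [-0.706, 0.706, 0.036, -0.037]
contact_force: [-10.8, -1.1, 13.2]
width: 0.123
```

Request:
carry_out --moves '[{"dx":1,"dy":0,"dz":0,"rx":0,"ry":0,"rz":0,"claw":0},{"dx":1,"dy":0,"dz":0,"rx":0,"ry":0,"rz":0,"claw":0},{"dx":0,"dy":0,"dz":0,"rx":0,"ry":0,"rz":0,"claw":0}]'

```text
clock: 16.7
eef_pos: [554.7, 88.2, 224.2]
eef_rot: [-0.706, 0.706, 0.036, -0.037]
contact_force: [-11.1, -0.8, 15.3]
width: 0.125
```

Request:
carry_out --moves '[{"dx":1,"dy":0,"dz":0,"rx":0,"ry":0,"rz":0,"claw":0},{"dx":0.5,"dy":0,"dz":0,"rx":0,"ry":0,"rz":0,"claw":0},{"dx":0,"dy":0,"dz":0,"rx":0,"ry":0,"rz":0,"claw":0}]'

```text
clock: 16.95
eef_pos: [555.5, 88.4, 224.1]
eef_rot: [-0.706, 0.707, 0.036, -0.038]
contact_force: [-19.1, -3.1, 23.3]
width: 0.126
```

Request:
carry_out --moves '[{"dx":0.5,"dy":0,"dz":0,"rx":0,"ry":0,"rz":0,"claw":0},{"dx":0.5,"dy":0,"dz":0,"rx":0,"ry":0,"rz":0,"claw":0},{"dx":0,"dy":0,"dz":0,"rx":0,"ry":0,"rz":0,"claw":0}]'

```text
clock: 17.2
eef_pos: [555.9, 88.5, 224.1]
eef_rot: [-0.706, 0.707, 0.035, -0.039]
contact_force: [-27.4, -4.0, 32.5]
width: 0.125
```

Request:
carry_out --moves '[{"dx":-0.8,"dy":0,"dz":0,"rx":0,"ry":0,"rz":0,"claw":0},{"dx":0,"dy":0.3,"dz":0,"rx":0,"ry":0,"rz":0,"claw":0},{"dx":0,"dy":0,"dz":0,"rx":0,"ry":0,"rz":0,"claw":0},{"dx":0,"dy":0,"dz":0,"rx":0,"ry":0,"rz":0,"claw":0},{"dx":0,"dy":0,"dz":0,"rx":0,"ry":0,"rz":0,"claw":0}]'

```text
clock: 17.62
eef_pos: [555.6, 88.4, 224.1]
eef_rot: [-0.706, 0.707, 0.036, -0.038]
contact_force: [-22.9, -3.5, 30.1]
width: 0.124
```

Run:
```python
from h import *
import pickle
s=manip.state();m=manip.camera_model("wrist");im=manip.capture("wrist");pickle.dump(m,open("w8.pkl","wb"))
t=manip.capture("scene");
cv2.imwrite("pics/j8.png",np.hstack([im[:,200:610],cv2.resize(t[130:320,350:504],(390,480),interpolation=cv2.INTER_CUBIC)]))
print(s["clock"],s["eef_pos"],yaw(),s["contact_force"],s["qvel"].round(4))
print(q(s["eef_rot"]).as_matrix()[:,1])
```

```text
17.6167 [555.58439213  88.41553122 224.08150447] 5.98260157383311 [-22.85368738  -3.53523573  30.11269511] [ 0.0008 -0.0011 -0.0002 -0.0007  0.0005  0.0004 -0.0001]
[-0.00360074 -0.00147311 -0.99999243]
```

View pics/j8.png

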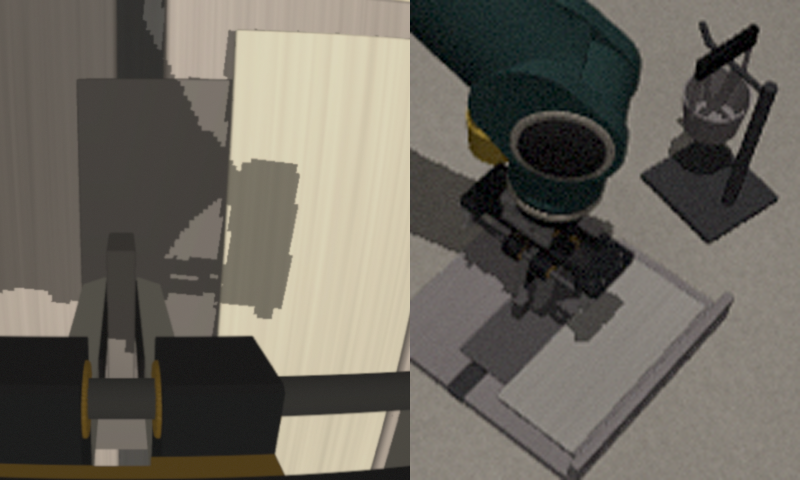

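The picture shows the strip's plain edge hidden under the still-flat flap and the pail hanging on the hook. One numeric check, then hand in.

Run:
```python
from h import *
import pickle
m=pickle.load(open("w8.pkl","rb"))
a=np.radians(6.2);xa=np.array([np.cos(a),np.sin(a)]);ya=np.array([-xa[1],xa[0]])
b=onz(m,[(277,79),(282,290)],19)[:,:2];f=onz(m,[(434,30)],27)[0,:2]; o=f-119.5*ya   # flap +y corner is at y=120
r=[((p-o)@xa,(p-o)@ya) for p in b];d=b[0]-b[1];h=np.degrees(np.arctan2(d[1],d[0]))-90
print("strip back edge in board frame",np.round(r,1),"plain edge x",np.round(r[0][0]+90,1),"heading",h)
if r[0][0]+90>16 and abs(r[0][1]-100)<12: print(manip.close_job())
```

```text
strip back edge in board frame [[-66.5 100.7]
 [-66.9   1.3]] plain edge x 23.5 heading 5.961072922260129
the job is handed in; nothing more can be done
None
```

The job is handed in at about 17.6 s of the 53 s allowed; no verdict was reported. The pail is on the hook and let go. The strip is under the flap against the stop and still held down.

**Pail:** I gripped the steel pail by its bar, threaded it over the hook tip, set it across the arm and released it. The last picture still shows it hanging there.

**Strip:** I picked up the smaller grey strip by its rib, turned it square to the board, set it down and slid it under the flap. At the stop, the push force rose from about 11 N to 27 N.

**Last checks:**
- **Position:** the plain edge measured about 23.5 mm under the flap edge. The stop is at 22 mm, so the camera reads about 1.5 mm too far.
- **Centring and squareness:** the strip was centred within about 1 mm and its heading was 6.0° against the board's roughly 6.2°. Tool tilt was under 0.004 rad.
- **Press:** the wrist sensor read about 30 N down, with about 23 N still pushing towards the stop.
- **Flap and bystanders:** the flap looks level in the pictures; I did not measure its angle. My moves were planned clear of the bottle, jar and bowl, but I did not recheck their positions.

**What disagreed:** the scene camera placed things about 8 mm farther in x than the top camera. I went by the top and wrist cameras. The first move calls were refused because some row keys were missing, and nothing moved.

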